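Set the gauge selector, then press a lens barrel into the sprung V-block

TASK

Get the lens barrel ready for gauging: first turn the selector knob on the gauging fixture to the long mark, then take the thicker of the two lens barrels from the wooden cradle and lay it in the fixture's V-block, along the V and centred lengthwise. Press it down onto both sides of the V until the sprung V-block has sunk fully onto its stops, without forcing it, and finish while still holding it pressed down there. Leave the slim barrel in its cradle.

Things in the scene. Friction and masses are not known exactly. Their poses are not given: they have to be found in the camera images.
- fixture: Gauging fixture, fixed to the bench: aluminium plate 130 x 290 x 12 mm (x, y, z). Origin: centre of its underside. The V-block is on its -y half (centre at y = -70 mm), a grey selector box 84 x 84 mm, top at 46 mm, on its +y half (centre at y = +90 mm).
- selector (a joint): Angle of the black selector knob on the grey box (rad), growing clockwise seen from above; at 0 its white pointer line faces the fixture's +x. It is stiff (0.06 Nm) and stays where it is left; end stops at -0.86 and 0.86. Four white marks on the box stand at -0.75, -0.25, +0.25, +0.75. The mark at +0.25 is long and broad (14 x 4 mm), the others short (6 x 2 mm). Starts between -0.85 and -0.2.
- selector_grip (a point): Point on the knob's axis at the middle of its bar grip, 66 mm above the bench. The bar is 42 mm long (point's x, the pointer's direction), 12 mm wide (point's y) and 24 mm high, from 12 mm below this point to 12 mm above; beneath it is a round disc of 42 mm diameter. The point turns with the knob; its z is up.
- vblock (a joint): How far the steel V-block (70 mm long along the V, 60 mm wide, on guide posts and springs) is pressed down (m): 0 unpressed (a barrel's weight does not sink it), 0.010 on its stops. It starts to move at about 4.5 N and needs about 12.5 N to reach the stops, the barrel's weight included.
- v_axis (a point): Where the thick barrel's centre is when seated and centred in the V: at the V-block's middle, 69.7 mm above the bench while unpressed. The V opens upward at 90 degrees; its flat shoulders are 10.7 mm below this point and reach 30 mm to either side, the V is 39 mm wide between them. Moves with the V-block; x along the V, z up.
- cradle: Wooden cradle 110 x 180 x 8 mm with two seats, at y = -47.5 and +47.5 mm, for barrels lying along its x; a seat is a pair of V-notched saddles, 14 mm thick with 58 mm between them, about 32 mm high, so a barrel's middle is free on both sides down to the 8 mm base. Origin: centre of the underside. Which barrel lies in which seat varies.
- lens_barrel: The thick lens barrel: plain aluminium cylinder with glass ends and a dark ring near each end, 42 mm diameter, 110 mm long, 0.15 to 0.26 kg. Origin at its centre, x along its axis; in the cradle its axis is 43.7 mm above the bench.
- slim_barrel: The slim lens barrel, 26 mm diameter, 90 mm long; stays in the cradle. Origin at its centre, x along its axis, 32.4 mm above the bench.
Things that resemble listed ones, but are neither listed nor needed, are in the scene too. Leave any orange or yellow look-alike of the lens_barrel alone.

How it is judged:
By the outcome, as a careful person would: the job done as asked, in the order asked, and still so for the second after the job is handed in, while the arm keeps its last pose, push and grip.
It also fails if it takes over 64 s, if anything falls off the work surface, if the arm or the gripper's body presses on something with over 40 N, if the wrist force passes 120 N, or if a joint passes its speed limit or range.

ROBOT

A 6-joint arm with a two-finger parallel gripper is mounted at the origin on a cart in front of the work surface, level with it; the furniture and walls round the work are solid. World frame = base frame: x ahead of the robot, y to its left, z up, the work surface at z = 0. Lengths are in m, angles in rad, forces in N, time in s.
With the tool pointing down it reaches from about 0.35 to 0.85 m from the base axis. Payload 8.1 kg.
Tool frame: the origin (TCP) lies at the very end of the fingers, on their centre line; the grasp point (between the pads) lies 19 mm behind it; z points along the fingers, y is the line along which they close (so a half turn about z gives the same grasp; the last joint's range is limited). The gripper opens to 93 mm and grips with 3 to 60 N. Pads are 15 mm wide; open, the fingers measure 128 mm over their backs; the gripper's body (75 mm by 188 mm) begins 65 mm behind the grasp point.
Start: joints at [-1.282, 0.13, 1.488, -0, 1.523, -0.085], TCP at [0.219, -0.559, 0.219] pointing down, gripper open.
Joint ranges: [-2.96, 2.96], [-0.89, 2.26], [0.02, 2.5], [-1.34, 4.48], [0, 2.73], [-2.66, 2.66]. Speed limits (rad/s): [2.39, 2.39, 2.79, 3.14, 3.14, 3.14].

INTERFACE

Orientations are given as a rotation vector (axis times angle).
In Python, from plant import monitor, eyes, ticket gives the robot as it stands.
- The arm moves only by the tool arm_command, never from a script. Its argument "deltas" is a list that holds one entry, the list of rows, each a list of 6 numbers: the shift along the world's x, y, z in cm, then the turn, a rotation vector about the world's x, y, z in degrees. In form: [[[tx, ty, tz, rx, ry, rz], ...]]. A call has 1 to 12 rows; each row shifts and turns the commanded pose from where the row before left it; what a row does not reach is not made up. A row lasts 1/12 s, in which the tool goes at most 41.7 mm and 7.16 degrees, less where a joint would pass 70% of its speed; a pose out of reach is approached as far as the arm can. A call is refused whole if a number of a shift passes 4.17 or a number of a turn 7.16, either way. A call with a gripper value outside its range is refused whole. "gripper" is the opening, from -1 (shut) to 1 (fully open), set as the call begins (left out, the last holds). The fingers move at their own pace and stop on an object; "squeeze" is the grip in N (left out, the last holds). Time passes only in rows, so rows that do not move let the fingers close. It gives the time, the measured TCP pose, the force, the opening and the grip force at its end, in the units of the state.
- monitor.read_state(): the state, without advancing time (a new reading comes with each control period).
- eyes.read_camera(name): name is "scene" or "side" or "wrist"; returns the picture (420x560x3 uint8, blue, green, red); there is no depth.
- eyes.camera_model(name): a dict with "fx", "fy", "cx", "cy" (pixels), "rvec" (rotation vector, rad) and "tvec" (3), from world to camera coordinates, as OpenCV has them. Camera axes: x right, y down, z forward; pixel columns grow to the right and rows downward; lengths in m; the calibration is good to about 2 mm. A picture is of the moment at which its call begins: read the wrist's pose just before it. camera_model takes no time and is no camera call; for the wrist camera it gives the pose at the moment of the call.
- ticket.close_job(): hands the job in; it is judged then, once.
The state is a dict: "t": time; "q": joint angles; "dq": joint speeds; "joint_torque": joint torques, N m; "tool_pos": TCP position; "orientation": TCP orientation; "force": force on the tool from outside, world axes, zero at the start; "wrist_torque": the same for the moment, N m; "opening": finger opening in m; "gripper_force": force on a finger pad.
Only numpy, scipy, OpenCV 4.12 (cv2) and the standard library are available. Lean on these libraries where they do the work, as an engineer would, in place of code of your own. Each camera call takes 0.05 s, during which the arm holds its last target. There are 200 camera calls.

## Working session

There is one attempt and no reset: what is moved stays moved. The work goes in short steps, Python scripts to look and compute and a tool call to move; the robot and the scene stay as the last step left them, time stands still between calls to the robot, and variables do not carry over. Pictures are saved under pics/ and viewed, at most 10 in all, crops included, and the job is handed in when it is done.

Besides the shell and the picture viewer there is one more tool, called after "Request:" as a command line: name --argument value ..., lists and objects as JSON in quotes. arm_command: Moves the arm, as the interface text tells. Its arguments: {"type":"object","properties":{"deltas":{"type":"array"},"gripper":{"type":"number"},"squeeze":{"type":"number"}},"required":["deltas"]}

```bash
ls; mkdir -p pics; cat > h.py <<'E'
import cv2, numpy as np
from plant import monitor, eyes, ticket
def grab(n):
    m=eyes.camera_model(n); return eyes.read_camera(n), m
def ray(m,u,v):
    R=cv2.Rodrigues(np.array(m["rvec"],float))[0]; t=np.array(m["tvec"],float).ravel()
    d=R.T@np.array([(u-m["cx"])/m["fx"],(v-m["cy"])/m["fy"],1]); return -R.T@t, d
def onz(m,u,v,z):
    c,d=ray(m,u,v); return c+d*(z-c[2])/d[2]
def proj(m,P):
    R=cv2.Rodrigues(np.array(m["rvec"],float))[0]; p=R@np.array(P,float)+np.array(m["tvec"],float).ravel()
    return np.array([m["fx"]*p[0]/p[2]+m["cx"], m["fy"]*p[1]/p[2]+m["cy"]])
E
python3 - <<'E'
from h import *
a,ma=grab("scene"); b,mb=grab("side")
cv2.imwrite("pics/a.png",a); cv2.imwrite("pics/b.png",b)
for n,m in(("scene",ma),("side",mb)): print(n,m["fx"],ray(m,280,210))
E
```

```text
pics
scene 471.5675775116246 (array([-0.31965269,  0.72510605,  0.71612328]), array([ 0.69739099, -0.4860455 , -0.52685683]))
side 524.9950421508368 (array([0.6137044 , 1.26830484, 0.64270585]), array([-0.06594327, -0.90292025, -0.42495754]))
```

View pics/a.png

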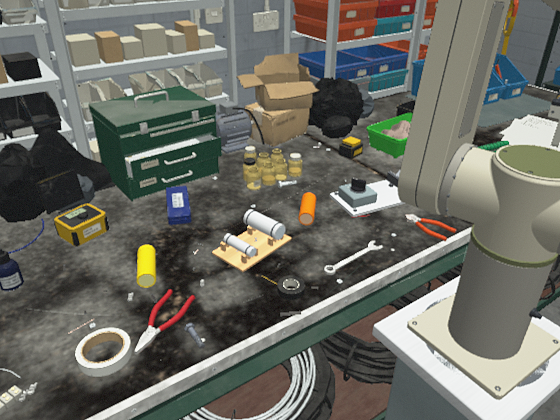

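View pics/b.png

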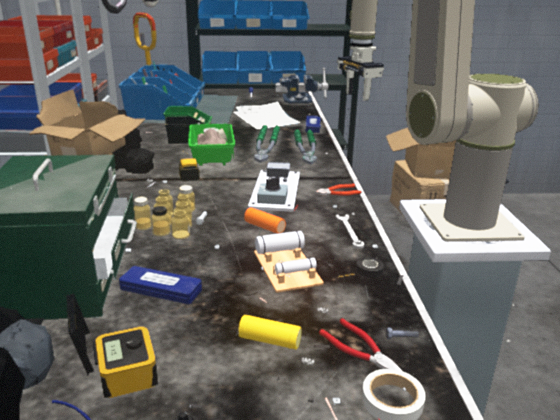

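The pictures show the thick white barrel at scene (264,223) / side (281,242), and the slim one at scene (240,244) / side (296,265). The selector box is at scene (358,190) / side (273,190), with the V-block behind it. The orange and yellow cylinders are decoys.

```bash
python3 - <<'E'
from h import *
ma=eyes.camera_model("scene"); mb=eyes.camera_model("side")
for n,a,b,z in(("thick",(264,223),(281,242),.0437),("slim",(240,244),(296,265),.032),("knob",(358,183),(277,171),.07),("vb",None,(278,172),.05),("orange",(308,208),(265,220),.02)):
    print(n, a and onz(ma,*a,z).round(3), onz(mb,*b,z).round(3))
s=monitor.read_state(); print({k:np.round(v,3) for k,v in s.items()})
m=eyes.camera_model("wrist"); print(m["fx"],ray(m,280,210),ray(m,280,10)[1])
E
```

```text
thick [0.541 0.175 0.044] [0.53  0.174 0.044]
slim [0.51  0.266 0.032] [0.502 0.261 0.032]
knob [ 0.532 -0.141  0.07 ] [ 0.516 -0.228  0.07 ]
vb None [ 0.51  -0.271  0.05 ]
orange [0.566 0.011 0.02 ] [0.561 0.007 0.02 ]
{'t': np.float64(0.1), 'q': array([-1.282,  0.131,  1.489, -0.   ,  1.523, -0.085]), 'dq': array([-0.001,  0.   , -0.003,  0.001, -0.002,  0.001]), 'joint_torque': array([ 1.0000e-03, -5.6134e+01, -4.9310e+01,  7.7000e-02,  2.9000e-02,
       -0.0000e+00]), 'tool_pos': array([ 0.219, -0.558,  0.218]), 'orientation': array([-3.085, -0.583,  0.   ]), 'force': array([-1.077,  0.162, -0.918]), 'wrist_torque': array([-0.006,  0.044,  0.029]), 'gripper_force': np.float64(0.0), 'opening': np.float64(0.093)}
363.1223905655447 (array([ 0.27966964, -0.53539912,  0.38359997]), array([-0.22407547, -0.09844117, -0.96968544])) [ 0.27385358  0.09700238 -1.10093109]
```

Request:
arm_command --deltas '[[[2.3,3,0.5,0,0,-1.8],[2.3,3,0.5,0,0,-1.8],[2.3,3,0.5,0,0,-1.8],[2.3,3,0.5,0,0,-1.8],[2.3,3,0.5,0,0,-1.8],[2.3,3,0.5,0,0,-1.8],[2.3,3,0.5,0,0,-1.8],[2.3,3,0.5,0,0,-1.8],[2.3,3,0.5,0,0,-1.8],[2.3,3,0.5,0,0,-1.8],[2.3,3,0.5,0,0,-1.8],[2.3,3,0.5,0,0,-1.8]]]'

```text
t: 1.1
tool_pos: [0.4957, -0.1967, 0.2786]
orientation: [-3.141, 0.007, 0.001]
force: [0.2, -0.1, -0.6]
opening: 0.0928
gripper_force: 0.0
```

Request:
arm_command --deltas '[[[0,0,0,0,0,0],[0,0,0,0,0,0]]]'

```text
t: 1.27
tool_pos: [0.4959, -0.1968, 0.2784]
orientation: [-3.141, -0.001, 0.001]
force: [0.2, 0.1, -0.6]
opening: 0.0932
gripper_force: 0.0
```

```bash
python3 - <<'E'
from h import *
import json
a,m=grab("wrist"); cv2.imwrite("pics/w1.png",a); np.save("w1.npy",m,allow_pickle=True)
print(ray(m,280,210)); s=monitor.read_state(); print(s["tool_pos"],s["orientation"],s["force"])
E
```

```text
(array([ 0.56112389, -0.19780511,  0.44432186]), array([-0.24522122, -0.01167849, -0.96949497]))
[ 0.49509574 -0.19805314  0.27814614] [ 3.14158200e+00 -1.12262452e-03 -1.56436934e-03] [-0.52258658 -0.77557813 -0.14088047]
```

View pics/w1.png

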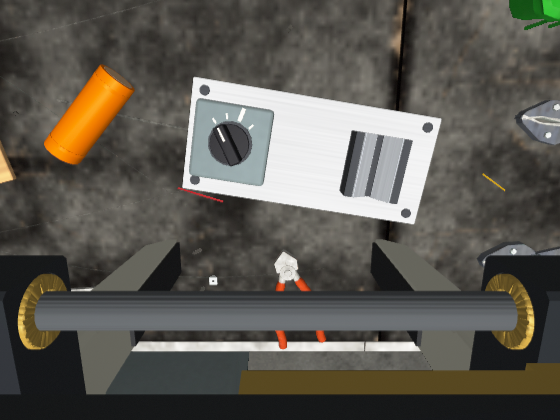

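The wrist view shows the plate with corners at about (193,78), (440,118), (414,223) and (184,188). The knob is at (230,143), its pointer near (221,134), and the long mark is at (241,115). The V-block is at (377,167).

```bash
python3 - <<'E'
from h import *
a=cv2.imread("pics/w1.png"); m=np.load("w1.npy",allow_pickle=True).item()
g=cv2.cvtColor(a,cv2.COLOR_BGR2GRAY); hsv=cv2.cvtColor(a,cv2.COLOR_BGR2HSV)
roi=np.zeros_like(g); roi[70:232,175:450]=255
w=((g>190)&(roi>0)).astype(np.uint8)*255
n,l,st,_=cv2.connectedComponentsWithStats(w); k=1+st[1:,4].argmax()
pts=np.argwhere(l==k)[:,::-1].astype(np.float32)
h=cv2.convexHull(pts); q=cv2.approxPolyDP(h,6,True).reshape(-1,2); print(q)
P=np.array([onz(m,*p,.012)[:2] for p in h.reshape(-1,2)]).astype(np.float32)
r=cv2.minAreaRect(P); print("plate",r,cv2.boxPoints(r).round(4).tolist())
# marks, white small blobs within box
n,l,st,c=cv2.connectedComponentsWithStats(((g>185)).astype(np.uint8))
for i in range(1,n):
    if 200<c[i][0]<270 and 100<c[i][1]<185 and st[i,4]<150: print(c[i].round(1),st[i],onz(m,*c[i],.046).round(4))
cv2.imwrite("pics/w1c.png",np.hstack([cv2.resize(a[95:190,180:280],None,fx=4,fy=4,interpolation=cv2.INTER_CUBIC),cv2.resize(a[115:210,330:425],None,fx=4,fy=4,interpolation=cv2.INTER_CUBIC)]))
E
```

```text
[[440. 118.]
 [413. 223.]
 [183. 187.]
 [194.  77.]]
plate ((0.5206842422485352, -0.23669110238552094), (0.2880404591560364, 0.1285630315542221), 80.87700653076172) [[0.4343999922275543, -0.3686999976634979], [0.5612999796867371, -0.38909998536109924], [0.6069999933242798, -0.1046999990940094], [0.48010000586509705, -0.08429999649524689]]
[241.  114.5] [237 108   9  14  66] [ 0.565  -0.1608  0.046 ]
[226.3 115.5] [225 113   3   7  15] [ 0.564  -0.1452  0.046 ]
[213.8 120.1] [212 117   5   7  16] [ 0.5592 -0.1317  0.046 ]
[250.5 126.6] [248 124   6   6  19] [ 0.5525 -0.1707  0.046 ]
[220.6 134.6] [217 128   8  14  29] [ 0.544  -0.1383  0.046 ]
```

View pics/w1c.png

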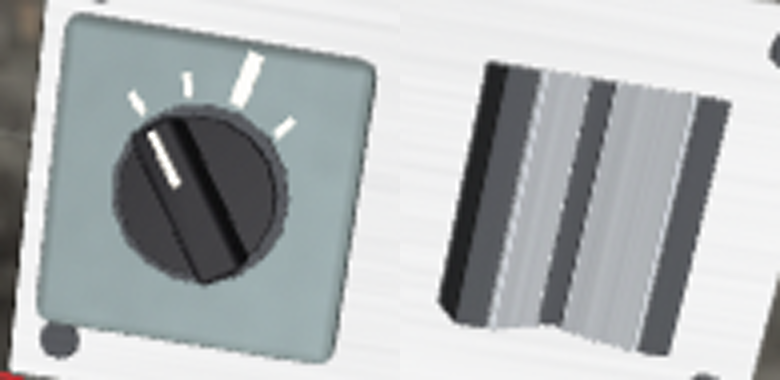

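```bash
python3 - <<'E'
from h import *
a=cv2.imread("pics/w1.png"); m=np.load("w1.npy",allow_pickle=True).item()
A=onz(m,218,128.75,.078);B=onz(m,224.5,141.25,.078); print(A,B,np.degrees(np.arctan2(*(A-B)[[1,0]])))
hsv=cv2.cvtColor(a,cv2.COLOR_BGR2HSV); print(hsv[175,225],hsv[110,215],hsv[80,220], hsv[150,230])
roi=np.zeros(a.shape[:2],bool); roi[90:192,180:280]=1
g=(hsv[...,1]>20)&(hsv[...,0]>70)&(hsv[...,0]<110)&(hsv[...,2]>100)&roi
h=cv2.convexHull(np.argwhere(g)[:,::-1].astype(np.float32)).reshape(-1,2)
print("box",cv2.minAreaRect(np.array([onz(m,*p,.046)[:2] for p in h],np.float32)))
d=((hsv[...,2]<80)&roi).astype(np.uint8); d[:,:195]=0;d[:105]=0;d[172:]=0
n,l,st,c=cv2.connectedComponentsWithStats(d); k=1+st[1:,4].argmax(); print(st[k])
h=cv2.convexHull(np.argwhere(l==k)[:,::-1].astype(np.float32)).reshape(-1,2)
print("disc",cv2.minEnclosingCircle(np.array([onz(m,*p,.052)[:2] for p in h],np.float32)))
print(monitor.read_state()["q"])
ms=np.array([onz(m,*p,.046)[:2] for p in ((241,114.5),(226.3,115.5),(213.8,120.1),(250.5,126.6))])-[.535,-.1478]
print(np.degrees(np.arctan2(ms[:,1],ms[:,0])))
E
```

```text
[ 0.55107628 -0.14077767  0.078     ] [ 0.53893074 -0.14678814  0.078     ] 26.32941689923414
[ 95  28 176] [ 94  24 167] [ 21  26 100] [135   8  66]
box ((0.5348508358001709, -0.1485288143157959), (0.08200720697641373, 0.0817573219537735), 80.91890716552734)
[ 209  124   41   42 1246]
disc ((0.5343148708343506, -0.1466933637857437), 0.022779110819101334)
[-4.76366301e-01 -6.73553080e-02  1.58256689e+00 -4.66050156e-04
  1.62726165e+00  1.09511862e+00]
[-23.40281908   5.25206559  33.6978646  -52.64349555]
```

Request:
arm_command --deltas '[[[0.5,0.6,-2,0,0,3.25],[0.5,0.6,-2,0,0,3.25],[0.5,0.6,-2,0,0,3.25],[0.5,0.6,-2,0,0,3.25],[0.5,0.6,-2,0,0,3.25],[0.5,0.6,-2,0,0,3.25],[0.5,0.6,-2,0,0,3.25],[0.5,0.6,-2,0,0,3.25],[0,0,0,0,0,0],[0,0,0,0,0,0]]]' --gripper 0.0

```text
t: 2.15
tool_pos: [0.5332, -0.1513, 0.1172]
orientation: [-3.061, -0.697, 0.005]
force: [-0.2, -0.5, 0.1]
opening: 0.0468
gripper_force: 0.0
```

```bash
python3 - <<'E'
from h import *
s=monitor.read_state(); print(s["t"],s["tool_pos"],s["orientation"],s["force"],s["opening"])
from scipy.spatial.transform import Rotation as R
print(R.from_rotvec(s["orientation"]).as_matrix())
a,m=grab("wrist"); 
print(proj(m,[.535,-.148,.078]),proj(m,s["tool_pos"])); cv2.imwrite("pics/w2.png",a)
E
```

```text
2.15 [ 0.53322881 -0.15131666  0.11721189] [-3.06138354 -0.69741773  0.00532635] [-0.23562947 -0.51112575  0.14456529] 0.046790522397012445
[[ 9.01319670e-01  4.33138725e-01 -3.70106673e-03]
 [ 4.33144728e-01 -9.01323860e-01  9.71755640e-04]
 [-2.91495475e-03 -2.47896002e-03 -9.99992679e-01]]
[270.98421242 226.24760205] [274.32777376 255.68567966]
```

View pics/w2.png

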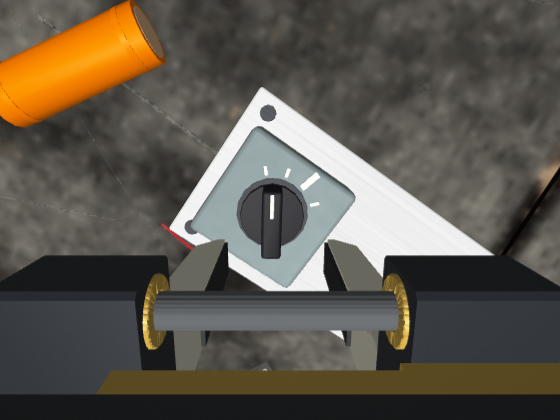

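The knob bar stands vertical in this view, centred at (271,222), so the fingers are aligned with it. Going down to grip it.

Request:
arm_command --deltas '[[[0,0.35,-1.5,0,0,0],[0,0,-1.5,0,0,0],[0,0,-1.5,0,0,0],[0,0,-1.5,0,0,0],[0,0,0,0,0,0]]]'

```text
t: 2.62
tool_pos: [0.5338, -0.1477, 0.0575]
orientation: [-3.062, -0.698, 0.003]
force: [-1.1, 1.4, -0.7]
opening: 0.0466
gripper_force: 0.0
```

Request:
arm_command --deltas '[[[0,0,0,0,0,0],[0,0,0,0,0,0],[0,0,0,0,0,0],[0,0,0,0,0,0],[0,0,0,0,0,0]]]' --gripper -1 --squeeze 25

```text
t: 3.03
tool_pos: [0.5358, -0.1474, 0.0597]
orientation: [3.061, 0.701, 0.002]
force: [0.3, 0.1, 0.1]
opening: 0.0178
gripper_force: 0.0
```

Request:
arm_command --deltas '[[[0,0,0,0,0,0],[0,0,0,0,0,0],[0,0,0,0,0,0]]]'

```text
t: 3.28
tool_pos: [0.5355, -0.1472, 0.0593]
orientation: [3.062, 0.702, 0.001]
force: [-0.5, 0.7, 5.1]
opening: 0.0117
gripper_force: 24.9
```

Request:
arm_command --deltas '[[[0,0,0,0,0,-5],[0,0,0,0,0,-5],[0,0,0,0,0,-5],[0,0,0,0,0,-5],[0,0,0,0,0,-5],[0,0,0,0,0,-5],[0,0,0,0,0,-5],[0,0,0,0,0,-5],[0,0,0,0,0,-5],[0,0,0,0,0,-4.6],[0,0,0,0,0,0],[0,0,0,0,0,0]]]'

```text
t: 4.28
tool_pos: [0.5355, -0.1473, 0.0593]
orientation: [3.074, -0.648, 0.001]
force: [-1.7, 0.0, 4.7]
opening: 0.0118
gripper_force: 24.9
```

Request:
arm_command --deltas '[[[0,0,0,0,0,0],[0,0,0,0,0,0],[0,0,0,0,0,0]]]' --gripper 0.0

```text
t: 4.53
tool_pos: [0.5349, -0.1469, 0.0583]
orientation: [-3.074, 0.647, 0.001]
force: [-1.1, -0.6, -0.4]
opening: 0.0277
gripper_force: 0.0
```

Request:
arm_command --deltas '[[[0,0,2,0,0,0],[0,0,2,0,0,0],[0,0,2,0,0,0],[-0.7,0.3,2,0,0,0],[-0.7,0.3,1,0,0,0],[0,0,0,0,0,0],[0,0,0,0,0,0]]]' --gripper 1

```text
t: 5.12
tool_pos: [0.5214, -0.1411, 0.1489]
orientation: [3.074, -0.647, 0.002]
force: [-0.8, 0.2, 0.3]
opening: 0.074
gripper_force: 0.0
```

```bash
python3 - <<'E'
from h import *
s=monitor.read_state(); print(s["t"],s["tool_pos"],s["orientation"],s["q"])
a,m=grab("wrist"); np.save("w3.npy",m,allow_pickle=True); cv2.imwrite("pics/w3.png",a)
print(proj(m,[.535,-.148,.078]))
E
```

```text
5.1167 [ 0.52141373 -0.14111873  0.14885449] [ 3.07407562e+00 -6.47109318e-01  1.91433497e-03] [-3.59270087e-01  1.13841381e-02  1.74163467e+00  4.19227693e-05
  1.38734722e+00  1.62647089e+00]
[275.32682512 196.32726067]
```

View pics/w3.png

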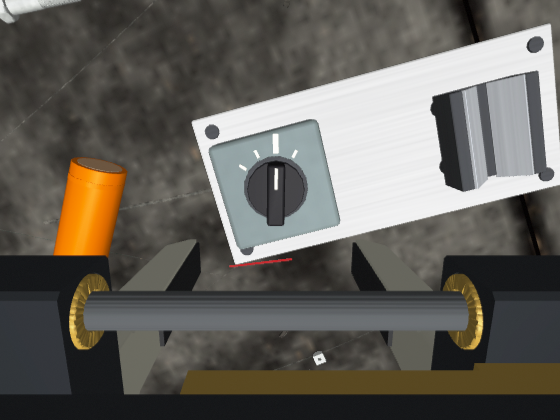

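The pointer line at (276,178) lines up with the long mark at (276,144). I'll check it numerically and find the cradle barrels' axes in the fixed views.

```bash
python3 - <<'E'
from h import *
a=cv2.imread("pics/w3.png"); m=np.load("w3.npy",allow_pickle=True).item()
g=cv2.cvtColor(a,cv2.COLOR_BGR2GRAY)
n,l,st,c=cv2.connectedComponentsWithStats((g>150).astype(np.uint8))
g2=cv2.cvtColor(a,cv2.COLOR_BGR2HSV)
n,l,st,c=cv2.connectedComponentsWithStats(((g>195)).astype(np.uint8))
for i in range(1,n):
    if 230<c[i][0]<310 and 130<c[i][1]<195 and 8<st[i,4]<300:
        z=.078 if c[i][1]>160 else .046
        p=np.array([onz(m,*q[::-1],z)[:2] for q in np.argwhere(l==i)]).astype(np.float32)
        v=cv2.fitLine(p,cv2.DIST_L2,0,.01,.01).ravel(); v[:2]*=np.sign(v[0])
        print(c[i].round(1),st[i,4],p.mean(0),np.degrees(np.arctan2(v[1],v[0])))
E
```

```text
[275.5 143.4] 119 [ 0.5648793  -0.16126809] -24.195251
[256.2 153.6] 29 [ 0.56382555 -0.1453434 ] 4.3163495
[294.2 153.6] 26 [ 0.55258554 -0.17091487] -50.483845
[242.5 167.1] 27 [ 0.5615199  -0.13626513] 34.77416
[276.  178.7] 63 [ 0.5456861  -0.15317604] -23.777994
```

Request:
arm_command --deltas '[[[0,3,1.7,0,0,2],[0,3.5,1.5,0,0,2],[0,3.5,1.5,0,0,2],[0,3.5,1.5,0,0,2],[0,3.5,1,0,0,2],[0,3.5,1,0,0,2],[0,3.5,0.5,0,0,2],[0,3,0.5,0,0,2],[0,0,0,0,0,0],[0,0,0,0,0,0]]]'

```text
t: 6.0
tool_pos: [0.5207, 0.1303, 0.2392]
orientation: [3.134, -0.209, -0.003]
force: [-0.0, -1.7, -0.2]
opening: 0.093
gripper_force: 0.0
```

```bash
python3 - <<'E'
from h import *
s=monitor.read_state(); print(s["t"],s["tool_pos"],s["orientation"],s["q"])
a,m=grab("wrist"); np.save("w4.npy",m,allow_pickle=True); cv2.imwrite("pics/w4.png",a)
E
```

```text
6.0 [0.52072399 0.13026421 0.23917291] [ 3.13408180e+00 -2.08576305e-01 -3.01394897e-03] [ 1.49705564e-01 -4.68796205e-02  1.63316759e+00 -1.51587299e-04
  1.55730278e+00  1.85341012e+00]
```

View pics/w4.png

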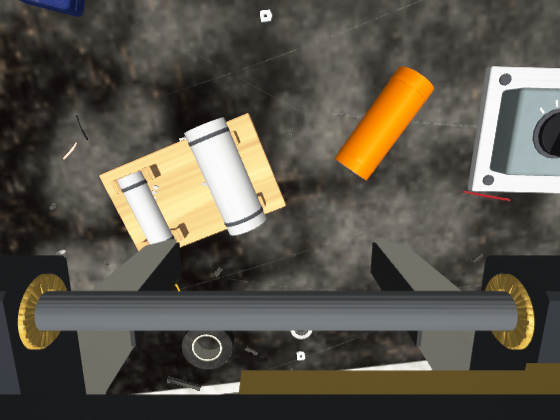

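Candidates in the wrist view are the white thick barrel (226,178), the white slim barrel (145,207) and the orange cylinder (385,122). The thick white one in the cradle fits: it is plain aluminium with dark rings and wider than its neighbour. I'll confirm that with a crop and measure it.

```bash
python3 - <<'E'
from h import *
a=cv2.imread("pics/w4.png"); m=np.load("w4.npy",allow_pickle=True).item()
hsv=cv2.cvtColor(a,cv2.COLOR_BGR2HSV)
roi=np.zeros(a.shape[:2],np.uint8); roi[100:250,90:300]=1
w=((hsv[...,1]<40)&(hsv[...,2]>110)&(roi>0)).astype(np.uint8)
w=cv2.morphologyEx(w,cv2.MORPH_CLOSE,np.ones((9,9),np.uint8)); w=cv2.morphologyEx(w,cv2.MORPH_OPEN,np.ones((9,9),np.uint8))
n,l,st,c=cv2.connectedComponentsWithStats(w)
vis=a.copy()
for i in range(1,n):
    if st[i,4]<300: continue
    ct=cv2.findContours((l==i).astype(np.uint8),cv2.RETR_EXTERNAL,cv2.CHAIN_APPROX_NONE)[0][0]
    r=cv2.minAreaRect(ct); bx=cv2.boxPoints(r); cv2.polylines(vis,[bx.astype(int)],True,(0,0,255),1)
    e=sorted([(bx[k],bx[(k+1)%4]) for k in range(4)],key=lambda t:np.hypot(*(t[0]-t[1])))[:2]
    z=.0437 if i and st[i,4]>2500 else .0324
    P=[onz(m,*((p+q)/2),z) for p,q in e]
    W=[np.linalg.norm(onz(m,*p,z)-onz(m,*q,z)) for p,q in e]
    d=P[0]-P[1]; d*=np.sign(d[0]); print(st[i],r,"mid",(P[0]+P[1])/2,"len",np.linalg.norm(d),"w",W,"head",np.degrees(np.arctan2(d[1],d[0])))
cv2.imwrite("pics/w4c.png",cv2.resize(vis[100:260,90:300],None,fx=3.6,fy=3.6,interpolation=cv2.INTER_CUBIC))
E
```

```text
[ 185  119   79  117 4847] ((225.912109375, 182.0070037841797), (125.75704956054688, 45.58274459838867), 67.01129150390625) mid [0.52752799 0.17794687 0.0437    ] len 0.1267604205628658 w [np.float64(0.04479481274757378), np.float64(0.04846641901659735)] head 13.47388305481848
[ 121  174   51   76 2079] ((148.20709228515625, 211.99703979492188), (84.30769348144531, 32.53845977783203), 67.38013458251953) mid [0.50619155 0.26708877 0.0324    ] len 0.08953774122251829 w [np.float64(0.03477213909495606), np.float64(0.036742620515933334)] head 10.047547835094838
```

View pics/w4c.png

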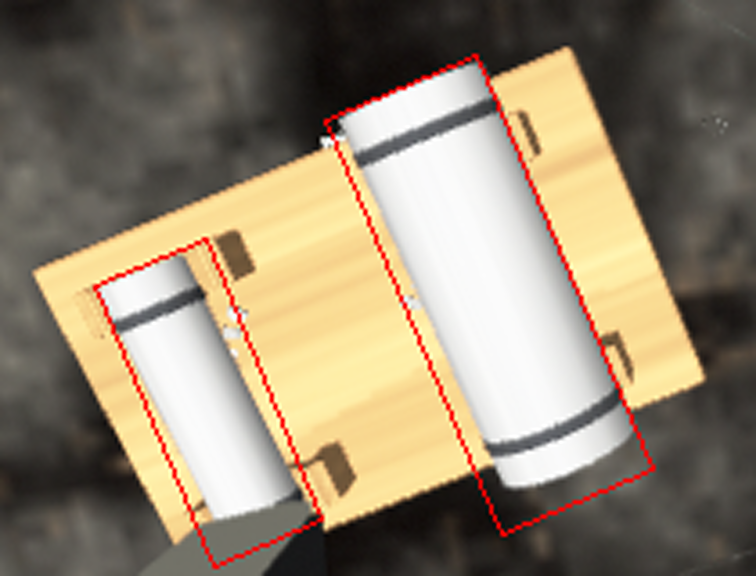

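The crop confirms it: the right-hand barrel is the thick one, with ring ends at crop (358,162)/(498,102) and (488,452)/(620,397). The left one is slim. Next I'll compute the axis from those ring ends.

```bash
python3 - <<'E'
from h import *
m=np.load("w4.npy",allow_pickle=True).item()
f=lambda x,y,z=.0437: onz(m,90+(x+.5)/3.6-.5,100+(y+.5)/3.6-.5,z)
p=[f(358,162),f(498,102),f(488,452),f(620,397)]
A=(p[0]+p[1])/2;B=(p[2]+p[3])/2;d=A-B
print((A+B)/2,np.degrees(np.arctan2(d[1],d[0])),np.linalg.norm(d),np.linalg.norm(p[0]-p[1]),np.linalg.norm(p[2]-p[3]))
# cradle corners at z=.008
c=[f(*q,.008) for q in((35,272),(570,47),(705,380))]
print(c,(c[0]+c[2])/2,[np.degrees(np.arctan2(*(c[i]-c[1])[[1,0]])) for i in(0,2)])
E
```

```text
[0.53380132 0.17737028 0.0437    ] 13.873280835611496 0.08853261206923892 0.04189384585399352 0.04153711136774154
[array([0.5504496 , 0.32116266, 0.008     ]), array([0.59456064, 0.14882918, 0.008     ]), array([0.48946798, 0.12223693, 0.008     ])] [0.51995879 0.2216998  0.008     ] [np.float64(104.35735948395553), np.float64(-165.8001421934605)]
```

Request:
arm_command --deltas '[[[0.2,0.8,-2.4,0,0,3.6],[0.2,0.8,-2.4,0,0,3.6],[0.2,0.8,-2.4,0,0,3.6],[0.2,0.8,-2.4,0,0,3.6],[0.2,0.8,-2.4,0,0,3.6],[0.2,0.85,-2.4,0,0,3.6],[0,0,0,0,0,0],[0,0,0,0,0,0]]]' --gripper 1

```text
t: 6.72
tool_pos: [0.5315, 0.1758, 0.0944]
orientation: [3.118, 0.373, -0.008]
force: [0.2, -1.3, -0.3]
opening: 0.0928
gripper_force: 0.0
```

```bash
python3 - <<'E'
from h import *
s=monitor.read_state(); print(s["t"],s["tool_pos"],s["orientation"])
a,m=grab("wrist"); cv2.imwrite("pics/w5.png",a); np.save("w5.npy",m,allow_pickle=True)
print(proj(m,[.533,.177,.0437]))
E
```

```text
6.7167 [0.53147505 0.17575228 0.09441398] [ 3.11839462  0.37282961 -0.00811716]
[273.03678904 222.81857384]
```

View pics/w5.png

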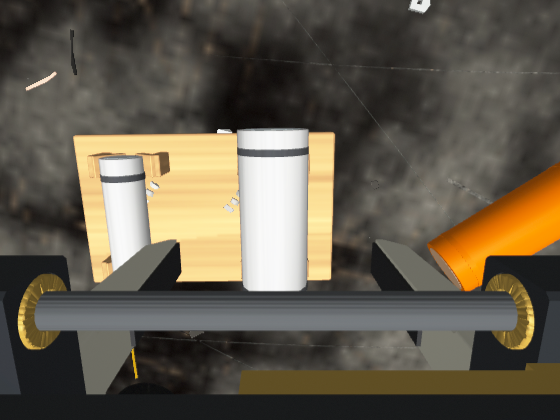

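The view shows the thick barrel centred between the fingers at column 273, with its far ring at row 152. I'll check its lengthwise centre.

```bash
python3 - <<'E'
from h import *
m=np.load("w5.npy",allow_pickle=True).item()
R=np.array([np.cos(np.radians(14)),np.sin(np.radians(14))])
for u,v,z in((273,130,.0647),(273,153,.0647),(273,290,.0647)):
    p=onz(m,u,v,z); print(v,p,(p[:2]-[.533,.177])@R, (p[:2]-[.533,.177])@[-R[1],R[0]])
E
```

```text
130 [0.58855188 0.19022328 0.0647    ] 0.05710075245865787 -0.0006087236564558621
153 [0.57686206 0.18741299 0.0647    ] 0.04507829746252585 -0.000507507967936029
290 [0.49905993 0.16870901 0.0647    ] -0.03493767604466146 0.00016613746086530448
```

Request:
arm_command --deltas '[[[0.1,0,-1.5,0,0,0],[0,0,-1.5,0,0,0],[0,0,-1.5,0,0,0],[0,0,-1.5,0,0,0],[0,0,0,0,0,0]]]'

```text
t: 7.18
tool_pos: [0.5335, 0.1762, 0.0357]
orientation: [3.119, 0.373, -0.003]
force: [-1.0, 0.3, -0.9]
opening: 0.093
gripper_force: 0.0
```

Request:
arm_command --deltas '[[[0,0,0,0,0,0],[0,0,0,0,0,0],[0,0,0,0,0,0],[0,0,0,0,0,0],[0,0,0,0,0,0],[0,0,0,0,0,0],[0,0,0,0,0,0]]]' --gripper -1 --squeeze 45

```text
t: 7.77
tool_pos: [0.5343, 0.1775, 0.0369]
orientation: [-3.119, -0.378, -0.001]
force: [0.2, -0.9, -0.4]
opening: 0.0509
gripper_force: 0.0
```

```bash
python3 - <<'E'
from h import *
s=monitor.read_state(); print(s["t"],s["tool_pos"],s["orientation"],s["force"],s["wrist_torque"],s["opening"],s["gripper_force"])
E
```

```text
7.7667 [0.53425758 0.17749888 0.03692901] [-3.11874906e+00 -3.77846582e-01 -6.03154476e-04] [ 0.24778752 -0.87570314 -0.42358153] [-0.02199192 -0.03740828 -0.04541308] 0.05089740149075207 0.0
```

Request:
arm_command --deltas '[[[0,0,0,0,0,0],[0,0,0,0,0,0],[0,0,0,0,0,0],[0,0,0,0,0,0]]]'

```text
t: 8.1
tool_pos: [0.5341, 0.1776, 0.0367]
orientation: [-3.119, -0.378, 0.0]
force: [-1.1, 1.7, 1.0]
opening: 0.0412
gripper_force: 45.0
```

Request:
arm_command --deltas '[[[0,0,1,0,0,0],[0,0,2,0,0,0],[0,0,2.5,0,0,0],[0,0,2.5,0,0,0],[0,0,2.5,0,0,0],[0,0,2.5,0,0,0],[0,0,0,0,0,0]]]'

```text
t: 8.68
tool_pos: [0.5372, 0.178, 0.1733]
orientation: [-3.118, -0.378, -0.014]
force: [0.9, -0.0, -0.7]
opening: 0.0406
gripper_force: 45.0
```

```bash
python3 - <<'E'
from h import *
s=monitor.read_state(); print(s["t"],s["tool_pos"],s["orientation"],s["force"],s["wrist_torque"],s["opening"],s["gripper_force"])
a,m=grab("wrist"); cv2.imwrite("pics/w6.png",a); np.save("w6.npy",m,allow_pickle=True)
b,mb=grab("side"); cv2.imwrite("pics/b6.png",b)
cv2.imwrite("pics/c6.png",np.hstack([a[60:330,130:430],cv2.resize(b[140:300,200:360],(270,270))]))
E
```

```text
8.6833 [0.53718328 0.17797781 0.17333019] [-3.11807117 -0.37759827 -0.01396251] [ 0.89114939 -0.0430428  -0.65761198] [-0.01032282 -0.08808602  0.02833651] 0.040644406900011316 44.99201774597168
```

View pics/c6.png

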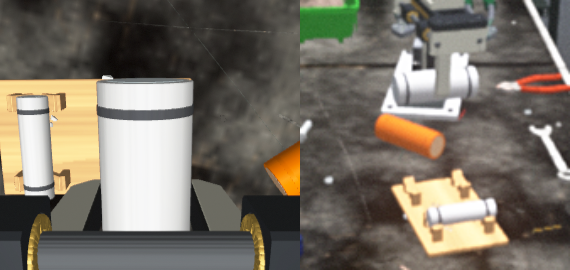

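The crop shows the barrel held between the fingers with its far ring at crop row 113. The slim one stays in the cradle. From here I work from numbers only, starting with a settled reading and the barrel's offset in the grip.

Request:
arm_command --deltas '[[[0,0,0,0,0,0],[0,0,0,0,0,0]]]'

```text
t: 8.95
tool_pos: [0.5328, 0.1771, 0.1644]
orientation: [3.118, 0.378, -0.006]
force: [-0.5, 0.0, -2.7]
opening: 0.0413
gripper_force: 45.0
```

```bash
cat > off.py <<'E'
from h import *
from scipy.spatial.transform import Rotation as Ro
def run():
    s=monitor.read_state(); m=eyes.camera_model("wrist"); a=eyes.read_camera("wrist")
    g=cv2.cvtColor(a,cv2.COLOR_BGR2GRAY).astype(float)
    M=Ro.from_rotvec(s["orientation"]).as_matrix(); T=np.array(s["tool_pos"])
    print(s["t"],T.round(4),np.array(s["orientation"]).round(3),np.array(s["force"]).round(2),np.array(s["wrist_torque"]).round(3),round(s["opening"],4))
    col=g[:,265:285].mean(1); rows=np.arange(420)
    sel=(rows>120)&(rows<230); d=sel&(col<140)
    print("profile",col[120:200:3].astype(int))
    return s,m,a,M,T
if __name__=="__main__":
    s,m,a,M,T=run()
    zc=T[2]+.0075+.021
    g=cv2.cvtColor(a,cv2.COLOR_BGR2GRAY).astype(float)[:,265:285].mean(1)
    for r in range(130,200):
        if g[r]<110 and g[r-1]>=110 or g[r]>=110 and g[r-1]<110:
            p=onz(m,275,r,zc); print(r,"along tool x",(M.T@(p-T))[:2].round(4))
E
python3 off.py
```

```text
8.95 [0.5328 0.1771 0.1644] [ 3.118  0.378 -0.006] [-0.53  0.   -2.7 ] [ 0.021 -0.     0.003] 0.0413
profile [ 17  20  21  22 176 216 132 110 234 246 246 246 246 246 246 246 246  95
  95  95 180 246 246 246 246 246 246]
132 along tool x [0.0601 0.0006]
171 along tool x [0.0456 0.0006]
180 along tool x [0.0421 0.0006]
```

Request:
arm_command --deltas '[[[-0.15,-1.5,0,0,0,-1.4],[-0.15,-2.8,0,0,0,-1.4],[-0.15,-3,0,0,0,-1.4],[-0.15,-3,0,0,0,-1.4],[-0.15,-3,0,0,0,-1.4],[-0.15,-3,0,0,0,-1.4],[-0.15,-3,0,0,0,-1.4],[-0.15,-3,0,0,0,-1.4],[-0.15,-3,0,0,0,-1.4],[-0.15,-3,0,0,0,-1.4],[-0.15,-3,0,0,0,-1.4]]]'

```text
t: 9.92
tool_pos: [0.5165, -0.1367, 0.1652]
orientation: [-3.14, 0.045, 0.003]
force: [0.2, -0.0, -2.4]
opening: 0.0412
gripper_force: 45.0
```

Request:
arm_command --deltas '[[[-0.15,-3,0,0,0,-1.5],[-0.15,-3,0,0,0,-1.5],[-0.15,-3,0,0,0,-1.5],[-0.15,-3,0,0,0,-1.5],[-0.1,-2.5,0,0,0,-1.5],[-0.1,-1.5,0,0,0,0],[0,0,0,0,0,0],[0,0,0,0,0,0],[0,0,0,0,0,0]]]'

```text
t: 10.67
tool_pos: [0.5095, -0.2943, 0.1659]
orientation: [-3.13, 0.247, 0.002]
force: [-0.0, 0.8, -1.9]
opening: 0.0412
gripper_force: 45.0
```

```bash
python3 - <<'E'
from h import *
import time
a,m=grab("wrist"); s=monitor.read_state(); cv2.imwrite("pics/w7.png",a); np.save("w7.npy",m,allow_pickle=True)
print(s["t"],s["tool_pos"],s["orientation"],s["force"],s["wrist_torque"])
c=np.array([.5207,-.2367]); h=np.radians(-9.1); X=np.array([np.cos(h),np.sin(h)]); Y=np.array([-X[1],X[0]])
g=cv2.cvtColor(a,cv2.COLOR_BGR2GRAY); 
w=(g>190).astype(np.uint8)
for lx,ly in((.065,-.145),(.065,.145),(.065,.0),(-.065,.145)): print((lx,ly),proj(m,[*(c+lx*X+ly*Y),.012]).round(1))
# plate's far edge and -y edge: print transitions
for u in (200,350,400): 
    col=g[:,u].astype(int); print("col",u,[r for r in range(1,250) if (col[r]>170)!=(col[r-1]>170)])
for v in (100,130,160,190):
    row=g[v].astype(int); print("row",v,[r for r in range(1,560) if (row[r]>170)!=(row[r-1]>170)])
E
```

```text
10.7167 [ 0.50966148 -0.29415598  0.16612095] [-3.13094032e+00  2.46328533e-01  1.17222293e-03] [-0.13137435  0.27311155 -2.05292028] [0.04496148 0.02291611 0.01555412]
(0.065, -0.145) [376.  116.2]
(0.065, 0.145) [ 36.5 115.9]
(0.065, 0.0) [206.1 116.1]
(-0.065, 0.145) [ 58.2 258.5]
col 200 [117, 247]
col 350 [117, 241]
col 400 []
row 100 [485, 487, 488, 489, 499, 511, 516, 539, 548, 553, 559]
row 130 [41, 48, 63, 352, 365, 375]
row 160 [75, 77, 93, 99, 153, 227, 234, 320, 330, 373]
row 190 [70, 73, 155, 228, 234, 319, 329, 371]
```

Request:
arm_command --deltas '[[[0,-0.5,-1.5,0,0,0],[0,-0.5,-2,0,0,0],[0,0,-2,0,0,0],[0,0,-2,0,0,0],[0,0,-1.5,0,0,0],[0,0,0,0,0,0],[0,0,0,0,0,0],[0,0,0,0,0,0]]]'

```text
t: 11.38
tool_pos: [0.5105, -0.3052, 0.0779]
orientation: [3.131, -0.247, 0.002]
force: [0.5, 0.2, -2.4]
opening: 0.0414
gripper_force: 45.0
```

```bash
cat > st.py <<'E'
from h import *
L=[]
for i in range(4):
    a,m=grab("wrist"); s=monitor.read_state(); L.append(np.r_[s["tool_pos"],s["orientation"]*np.sign(s["orientation"][0]),s["force"],s["wrist_torque"]])
L=np.array(L); print(s["t"],L.mean(0).round(4).tolist()); print("sd",L.std(0)[:9].round(4).tolist())
h=np.radians(-9.1); X=np.array([np.cos(h),np.sin(h)]); Y=np.array([-X[1],X[0]])
e=L.mean(0)[:2]-(np.array([.5207,-.2367])-.07*Y); print("along V %.4f across %.4f"%(e@X,e@Y)); cv2.imwrite("pics/last.png",a)
E
python3 st.py
```

```text
11.5833 [0.5107, -0.3059, 0.0784, 3.1304, -0.2477, 0.0037, 0.716, 0.1288, -2.3824, 0.0523, 0.0146, 0.0068]
sd [0.0001, 0.0001, 0.0001, 0.0001, 0.0004, 0.0003, 0.3905, 0.3313, 0.356]
along V 0.0011 across 0.0001
```

Request:
arm_command --deltas '[[[-0.1,0,-0.5,0,0,0],[0,0,-0.5,0,0,0],[0,0,-0.3,0,0,0],[0,0,0,0,0,0],[0,0,0,0,0,0]]]'

```text
t: 12.0
tool_pos: [0.5084, -0.3054, 0.0633]
orientation: [-3.131, 0.249, 0.001]
force: [0.4, 1.3, -2.6]
opening: 0.0409
gripper_force: 45.0
```

Request:
arm_command --deltas '[[[0,0,-0.1,0,0,0],[0,0,-0.1,0,0,0],[0,0,0,0,0,0],[0,0,0,0,0,0]]]'

```text
t: 12.33
tool_pos: [0.5086, -0.3055, 0.0619]
orientation: [-3.132, 0.249, 0.0]
force: [-2.5, 2.5, 3.5]
opening: 0.0411
gripper_force: 45.0
```

```bash
python3 st.py
```

```text
12.5333 [0.5086, -0.3055, 0.0618, 3.1316, -0.2487, -0.0001, -1.9877, 2.8014, 3.0064, 0.5668, 0.508, -0.0499]
sd [0.0, 0.0, 0.0001, 0.0, 0.0, 0.0, 0.2918, 0.4313, 0.1532]
along V -0.0011 across 0.0002
```

Request:
arm_command --deltas '[[[0.07,0.03,0.2,0,0,0],[0,0,0,0,0,0],[0,0,-0.2,0,0,0],[0,0,0,0,0,0],[0,0,0,0,0,0]]]'

```text
t: 12.95
tool_pos: [0.5098, -0.3054, 0.062]
orientation: [3.131, -0.249, 0.002]
force: [0.5, 1.8, 2.3]
opening: 0.041
gripper_force: 45.0
```

```bash
python3 st.py
```

```text
13.15 [0.5098, -0.3054, 0.062, 3.1314, -0.2487, 0.0016, 1.5767, 1.6383, 3.0425, 0.2859, -0.1678, -0.0603]
sd [0.0, 0.0, 0.0, 0.0, 0.0001, 0.0001, 0.5749, 0.5864, 0.1462]
along V 0.0001 across 0.0004
```

Request:
arm_command --deltas '[[[0,0.02,-0.15,0,0,0],[0,0,-0.15,0,0,0],[0,0,-0.15,0,0,0],[0,0,-0.15,0,0,0],[0,0,-0.1,0,0,0],[0,0,0,0,0,0],[0,0,0,0,0,0]]]'

```text
t: 13.73
tool_pos: [0.5098, -0.3054, 0.0554]
orientation: [3.131, -0.249, 0.002]
force: [0.4, 1.6, 7.4]
opening: 0.0411
gripper_force: 45.0
```

```bash
python3 st.py
```

```text
13.9333 [0.5098, -0.3054, 0.0554, 3.1311, -0.2487, 0.0017, -0.0372, 2.2453, 8.187, 0.3582, -0.0018, -0.0869]
sd [0.0, 0.0, 0.0, 0.0, 0.0001, 0.0001, 0.2535, 0.4678, 0.6786]
along V 0.0001 across 0.0004
```

Request:
arm_command --deltas '[[[0,0,-0.1,0,0,0],[0,0,-0.1,0,0,0],[0,0,0,0,0,0],[0,0,0,0,0,0]]]'

```text
t: 14.27
tool_pos: [0.5098, -0.3054, 0.0535]
orientation: [3.131, -0.249, 0.002]
force: [-0.2, 2.6, 10.3]
opening: 0.0413
gripper_force: 45.0
```

Request:
arm_command --deltas '[[[0,0,-0.05,0,0,0],[0,0,0,0,0,0],[0,0,0,0,0,0]]]'

```text
t: 14.52
tool_pos: [0.5098, -0.3054, 0.0531]
orientation: [3.131, -0.249, 0.002]
force: [-0.4, 2.5, 9.1]
opening: 0.0413
gripper_force: 45.0
```

Request:
arm_command --deltas '[[[0,0,-0.05,0,0,0],[0,0,0,0,0,0],[0,0,0,0,0,0]]]'

```text
t: 14.77
tool_pos: [0.5098, -0.3054, 0.0528]
orientation: [3.131, -0.249, 0.002]
force: [-0.5, 3.1, 10.7]
opening: 0.0413
gripper_force: 45.0
```

```bash
python3 st.py
```

```text
14.9667 [0.5098, -0.3054, 0.0528, 3.131, -0.2487, 0.0018, -1.0024, 3.0639, 11.0196, 0.506, 0.2357, -0.09]
sd [0.0, 0.0, 0.0, 0.0, 0.0001, 0.0, 0.2403, 0.3924, 0.3681]
along V 0.0002 across 0.0004
```

Request:
arm_command --deltas '[[[0,0,-0.05,0,0,0],[0,0,0,0,0,0],[0,0,0,0,0,0]]]'

```text
t: 15.22
tool_pos: [0.5099, -0.3054, 0.0527]
orientation: [3.131, -0.249, 0.002]
force: [-2.8, 4.2, 13.9]
opening: 0.0411
gripper_force: 45.0
```

Request:
arm_command --deltas '[[[0,0,-0.05,0,0,0],[0,0,0,0,0,0],[0,0,0,0,0,0]]]'

```text
t: 15.47
tool_pos: [0.5099, -0.3054, 0.0527]
orientation: [3.131, -0.249, 0.002]
force: [-3.8, 4.7, 17.7]
opening: 0.0412
gripper_force: 45.0
```

```bash
python3 st.py
```

```text
15.6667 [0.5099, -0.3054, 0.0527, 3.131, -0.2486, 0.0019, -4.3385, 5.2826, 18.1742, 0.86, 0.8278, -0.1146]
sd [0.0, 0.0, 0.0, 0.0, 0.0, 0.0, 0.4237, 0.2906, 0.256]
along V 0.0002 across 0.0004
```

Request:
arm_command --deltas '[[[0.02,0.02,0.03,0,0,0],[0,0,0,0,0,0],[0,0,0,0,0,0],[0,0,0,0,0,0]]]'

```text
t: 16.0
tool_pos: [0.5099, -0.3054, 0.0527]
orientation: [3.131, -0.249, 0.001]
force: [-3.5, 3.6, 15.9]
opening: 0.041
gripper_force: 45.0
```

```bash
python3 st.py
```

```text
16.2 [0.5099, -0.3054, 0.0527, 3.1307, -0.2487, 0.0014, -3.9023, 3.8771, 16.0123, 0.6031, 0.7928, -0.0977]
sd [0.0, 0.0, 0.0, 0.0, 0.0, 0.0, 0.2649, 0.46, 0.449]
along V 0.0002 across 0.0004
```

The V-block is on its stops: z holds at 0.0527, about 10 mm below first contact, and the force is steady at 16 N.

```bash
python3 -c "
from plant import ticket
print(ticket.close_job())"
```

```text
the job is handed in; nothing more can be done
None
```

The job is handed in: the knob was on the long mark when checked (within about half a degree), and the thick barrel is centred in the V to about 1 mm and still held down with the V-block on its stops (16 N at the wrist); the slim barrel stayed in its cradle.

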